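# Line up the drive tang of the larger bench mixer with its collar slot

## Task

The tube rotor can only be dropped onto the larger of the two bench mixer drives when its flat metal tang lines up with the slot through the collar around it. Turn the tang of the larger drive until it points straight along that slot, then let go; leave the smaller drive as it stands.

Things in the scene. Friction and masses are not known exactly. Their poses are not given: they have to be found in the camera images.
- large_drive: Larger mixer drive, fixed: white square housing 124 x 124 mm, 34 mm high, with a round black collar on top (104 mm across, rim 46 mm above the worktop). One straight slot, 24 mm wide, cuts the collar: two opposite gaps. Origin: centre of the housing's underside, on the hub's axis. x axis: along the slot; z up. Its place and yaw vary
- large_hub_tang (a point): Grip point of the larger drive's tang, on the hub's vertical axis, 70 mm above the worktop. The tang is an upright flat bright metal bar inside the collar, 44 mm long, 16 mm thick, from 44 to 82 mm above the worktop; it turns with the hub. x axis: along its length; y axis: across its flats, the way to pinch it; z up. Same either way round
- large_hub (a joint): Turn of the larger drive's hub in its housing, rad, counter-clockwise from above positive. 0 is lined up with the slot, and so is +-3.14. Turns both ways to beyond 3.14 with a light drag (0.06 N m), no spring; stays where it is left. Starts at 0.5 to 1.4: clockwise is the short way
- small_hub_end (a point): End of the smaller drive's tang, to be left alone: same shape at two thirds the size (housing 79 x 79 mm, collar 67 mm across, tang 28 x 10 mm, top 53 mm above the worktop). The point lies on the tang's top, 14 mm from that hub's axis
Things that resemble listed ones, but are neither listed nor needed, are in the scene too. What is shaped like the large_drive but turquoise is not meant.

How it is judged:
By the outcome, as a careful person would: the job done as asked, in the order asked, and still so for the second after the job is handed in, with the robot touching nothing.
It also fails if it takes over 38 s, if anything falls off the work surface, if the arm or the gripper's body presses on something with over 40 N, if the wrist force passes 120 N, or if a joint passes its speed limit or range.

## Robot

A 6-joint arm with a two-finger parallel gripper is mounted at the origin on a cart in front of the work surface, level with it; the furniture and walls round the work are solid. World frame = base frame: x ahead of the robot, y to its left, z up, the work surface at z = 0. Lengths are in m, angles in degrees, forces in N, time in s.
With the tool pointing down it reaches from about 0.35 to 0.875 m from the base axis. Payload 4.2 kg.
Tool frame: the origin (TCP) lies on the centre line of the jaws, within the pads' length; the fingertips stand tip_reach ahead of it and the grasp point (between the pads) is the TCP (tip_reach is the distance from the TCP to the fingertips, in m); z points along the fingers, y is the line along which they close (so a half turn about z gives the same grasp; the last joint's range is limited). The gripper opens to 87 mm and grips with 3 to 60 N. Pads are 19 mm wide; open, the fingers measure 117 mm over their backs; the gripper's body (75 mm by 190 mm) begins 51 mm behind the grasp point.
Start: joints at [-62.189, 22.042, 0.453, 0, -68.411, -14.817], TCP at [0.141, -0.609, 0.207] pointing down, gripper open.
Joint ranges: [-179.83, 179.83], [-69.29, 118.12], [-61.27, 80.66], [-181.25, 117.63], [-171.15, -9.14], [-177.46, 177.46]. Speed limits (degrees/s): [159.86, 159.86, 180, 180, 180, 180].

## Interface

Orientations are given as a 3x3 rotation matrix whose columns are the frame's x, y, z axes.
In Python, from station import sense, capture, finish_job, tip_reach gives the robot as it stands.
- The arm moves only by the tool arm_command, never from a script. Its argument "deltas" is a list of rows, each a list of 7 numbers: the turn, a rotation vector about the tool's x, y, z in rad, then the shift along the tool's x, y, z in cm, then the closure, from -1 (fully open) to 1 (shut), so that 0 is half open. In form: [[rx, ry, rz, dx, dy, dz, hand], ...]. A call has 1 to 8 rows; each row is the pose to reach, as a shift and turn from the pose commanded when the call began, along the tool's axes at that moment; what a row does not reach only later rows make up. A row lasts 1/12 s, in which the tool goes at most 41.7 mm and 7.16 degrees, less where a joint would pass 70% of its speed; a pose out of reach is approached as far as the arm can. A call with a gripper value outside its range is refused whole. The fingers move at their own pace and stop on an object; the grip force is fixed at half the most. Time passes only in rows, so rows that repeat a pose let the fingers close. It gives the time, the measured TCP pose, the force, the opening and the grip force at its end, in the units of the state.
- sense(): the state, without advancing time (a new reading comes with each control period).
- capture(name): name is "scene" or "top"; returns a dict with "pixels" (480x640x3 uint8, blue, green, red), "fovy" (degrees; the focal length in pixels is half the picture's height over the tangent of half this angle, whatever the lens; pixels are square), "cx", "cy" (the principal point, pixels), "rvec" (rotation vector, rad) and "tvec" (3), from world to camera coordinates, as OpenCV has them. Camera axes: x right, y down, z forward; pixel columns grow to the right and rows downward; lengths in m; the calibration is good to about 2 mm. A picture is of the moment at which its call begins. There is no depth.
- finish_job(): hands the job in; it is judged then, once.
The state is a dict: "time_s": time; "joints": joint angles; "joint_velocities": joint speeds; "effort": joint torques, N m; "tcp_pos": TCP position; "ee_rot": TCP orientation; "wrist_force": force on the tool from outside, world axes, zero at the start; "moment": the same for the moment, N m; "gripper_width": opening from 0.0 (shut) to 1.0 (fully open); "gripper_force": force on a finger pad.
Only numpy, scipy, OpenCV 4.12 (cv2) and the standard library are available. Lean on these libraries where they do the work, as an engineer would, in place of code of your own. Each camera call takes 0.05 s, during which the arm holds its last target. There are 200 camera calls.

## Working session

There is one attempt and no reset: what is moved stays moved. The work goes in short steps, Python scripts to look and compute and a tool call to move; the robot and the scene stay as the last step left them, time stands still between calls to the robot, and variables do not carry over. Pictures are saved under pics/ and viewed, at most 10 in all, crops included, and the job is handed in when it is done.

Besides the shell and the picture viewer there is one more tool, called after ">>>" by a JSON object that holds its "name" and its "arguments". arm_command: Moves the arm, as the interface text tells. Its arguments: {"type":"object","properties":{"deltas":{"type":"array"}},"required":["deltas"]}

```bash
mkdir -p pics
python3 - <<'E'
from station import sense,capture,tip_reach
import cv2,pickle
for n in("scene","top"):
    c=capture(n);pickle.dump(c,open(n+".pkl","wb"));cv2.imwrite(f"pics/{n}0.png",c["pixels"])
    print(n,c["fovy"],c["cx"],c["cy"],c["rvec"],c["tvec"])
s=sense();print(tip_reach,s["tcp_pos"],s["ee_rot"],s["time_s"])
E
```

```text
scene 43.46707628102736 313.5999518266549 239.28201389158278 [ 0.92871325 -2.13545851  1.34400154] [0.32505558 0.21239997 0.55153672]
top 45.279394285676396 320.1405204853898 243.5882242816025 [ 2.13054212 -2.1864527   0.14414228] [-0.00304944  0.49040891  0.85187092]
0.019 [ 0.14039504 -0.60843303  0.20554985] [[-9.74431830e-01 -2.24682594e-01 -5.83139008e-04]
 [-2.24683311e-01  9.74429923e-01  1.93256089e-03]
 [ 1.34015305e-04  2.01417045e-03 -9.99997963e-01]] 0.1
```

View pics/top0.png

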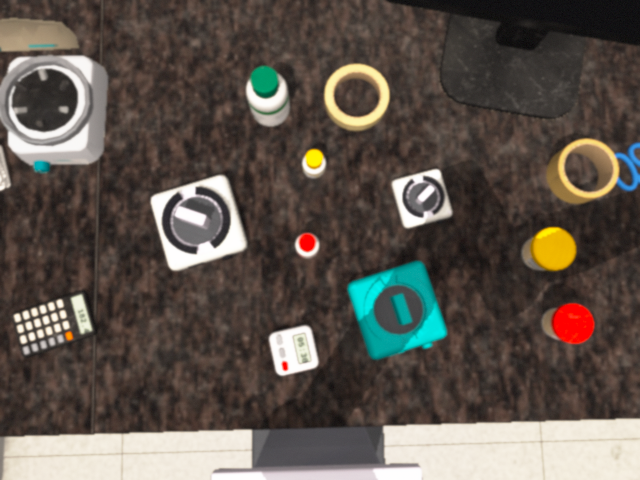

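View pics/scene0.png

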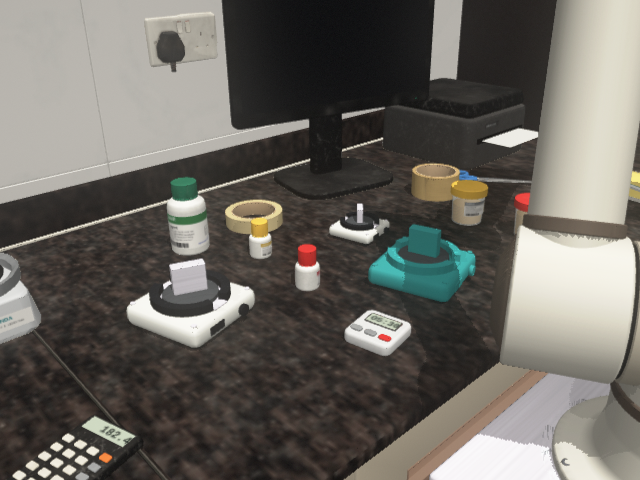

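The top view shows the large white drive at about (198,222), the turquoise decoy at (398,310) and the small drive at (422,197). The scene view shows the large drive at (190,300), with its tang upright. Next I'll crop in and measure.

```bash
cat > h.py <<'E'
import cv2,numpy as np
def ray(c,uv,z):
    f=240/np.tan(np.radians(c["fovy"]/2));R=cv2.Rodrigues(np.array(c["rvec"]))[0];t=np.array(c["tvec"]).ravel()
    uv=np.atleast_2d(uv).astype(float);d=np.c_[(uv[:,0]-c["cx"])/f,(uv[:,1]-c["cy"])/f,np.ones(len(uv))]@R
    o=-R.T@t;return o+d*((z-o[2])/d[:,2])[:,None]
def proj(c,p):
    f=240/np.tan(np.radians(c["fovy"]/2));K=np.array([[f,0,c["cx"]],[0,f,c["cy"]],[0,0,1]])
    return cv2.projectPoints(np.atleast_2d(p).astype(float),np.array(c["rvec"]),np.array(c["tvec"]),K,None)[0][:,0]
E
python3 - <<'E'
from h import *;import pickle
c=pickle.load(open("top.pkl","rb"));im=c["pixels"]
print(ray(c,[[198,222]],.046),ray(c,[[0,0]],0),proj(c,[[.4,0,0]]))
t=im[165:280,140:260];s=pickle.load(open("scene.pkl","rb"))["pixels"][250:350,120:265]
a=cv2.resize(t,(400,383),interpolation=cv2.INTER_CUBIC);b=cv2.resize(s,(400,383),interpolation=cv2.INTER_CUBIC)
cv2.imwrite("pics/c1.png",np.hstack([a,b]))
g=im.max(2);m=(g>185).astype(np.uint8)
n,l,st,ce=cv2.connectedComponentsWithStats(m[165:280,140:260])
for i in range(1,n):
    if st[i,4]>20:
        print(st[i],ce[i]+[140,165])
E
```

```text
[[0.5259651  0.16843049 0.046     ]] [[0.91923329 0.50949657 0.        ]] [[311.51596322 303.37321377]]
[  11   11   95   94 3240] [198.15030864 224.29567901]
[61 31 16 10 34] [209.64705882 199.64705882]
```

View pics/c1.png

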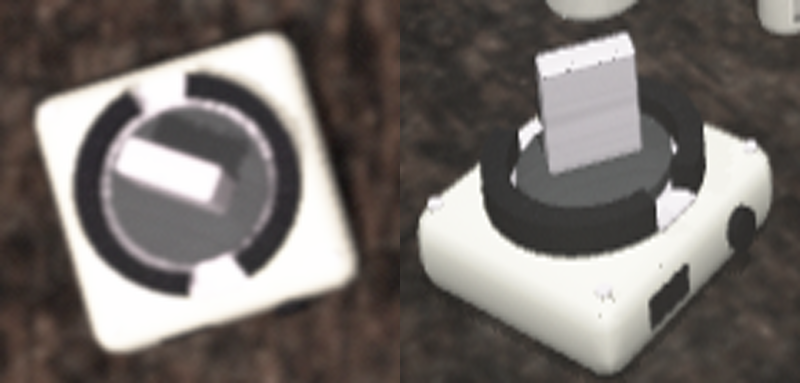

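The crop shows the slot gaps at (160,90) and (218,278), and the tang's bright top face running from (120,155) to (220,185). I'll compute the poses from these.

```bash
cat > meas.py <<'E'
from h import *
def meas(c,C0=(.526,.168),thr=230):
    im=c["pixels"];g=im.max(2);C0=np.array(C0)
    vv,uu=np.mgrid[0:480,0:640];uv=np.c_[uu.ravel(),vv.ravel()]
    # collar: dark pixels near centre
    P=ray(c,uv,.046)[:,:2];near=np.hypot(*(P-C0).T)<.062
    dark=(near&(g.ravel()<75)).reshape(480,640).astype(np.uint8)
    ct=np.vstack(cv2.findContours(dark,0,1)[0])[:,0]
    (x,y),r=cv2.minEnclosingCircle(ct)  # first cut
    q=ray(c,ct,.046)[:,:2];C=ray(c,[[x,y]],.046)[0,:2]
    for _ in range(8):
        rr=np.hypot(*(q-C).T);k=q[abs(rr-.052)<.004]
        A=np.c_[2*k,np.ones(len(k))];s=np.linalg.lstsq(A,(k**2).sum(1),rcond=None)[0];C=s[:2];R=np.sqrt(s[2]+C@C)
    d=P-C;rr=np.hypot(*d.T);a=np.arctan2(d[:,1],d[:,0])
    # gap profile
    th=np.radians(np.arange(0,360,.5));v=0
    for rad in(.042,.045,.048):
        p=proj(c,np.c_[C[0]+rad*np.cos(th),C[1]+rad*np.sin(th),.046+0*th]).astype(np.float32)
        v=v+cv2.remap(g,p[:,:1],p[:,1:],1).ravel().astype(float)/3
    on=v>120;idx=np.where(on)[0]
    groups=[];st=np.where(~on)[0][0];o=np.roll(on,-st);i=0
    while i<720:
        if o[i]:
            j=i
            while j<720 and o[j]:j+=1
            if j-i>10:groups.append((((i+j-1)/2+st)/2%360,(j-i)/2))
            i=j
        else:i+=1
    # housing
    H=ray(c,uv,.034)[:,:2]
    m=((np.hypot(*(H-C).T)<.095)&(im.min(2).ravel()>140)).reshape(480,640).astype(np.uint8)
    hc=max(cv2.findContours(m,0,1)[0],key=cv2.contourArea)[:,0]
    rect=cv2.minAreaRect(ray(c,hc,.030)[:,:2].astype(np.float32)*1000)
    # tang top
    T=ray(c,uv,.082)[:,:2];m=((np.hypot(*(T-C).T)<.030)&(g.ravel()>thr)).reshape(480,640).astype(np.uint8)
    tc=max(cv2.findContours(m,0,1)[0],key=cv2.contourArea)[:,0]
    tr=cv2.minAreaRect(ray(c,tc,.082)[:,:2].astype(np.float32)*1000)
    full=np.zeros((480,640),np.uint8);cv2.fillPoly(full,[tc],1)
    pp=ray(c,np.argwhere(full)[:,::-1],.082)[:,:2];w,V=np.linalg.eigh(np.cov(pp.T))
    print("collar",C,R,"gaps",groups,"\nhousing",rect,"\ntang rect",tr,"pca",pp.mean(0),np.degrees(np.arctan2(V[1,1],V[0,1]))%180,np.sqrt(12*w),len(pp))
E
python3 - <<'E'
from meas import *;import pickle
c=pickle.load(open("top.pkl","rb"))
for t in(215,230,245):meas(c,thr=t)
E
```

```text
collar [0.52973349 0.17182496] 0.049328985690494404 gaps [(np.float64(15.75), 31.0), (np.float64(196.75), 31.0)] 
housing ((528.70654296875, 172.10020446777344), (124.64830780029297, 123.737548828125), 15.948575019836426) 
tang rect ((530.00146484375, 173.65931701660156), (45.99187088012695, 17.710067749023438), 65.82411193847656) pca [0.529784   0.17300791] 67.92715301165416 [0.0164691  0.04446692] 342
collar [0.52973349 0.17182496] 0.049328985690494404 gaps [(np.float64(15.75), 31.0), (np.float64(196.75), 31.0)] 
housing ((528.70654296875, 172.10020446777344), (124.64830780029297, 123.737548828125), 15.948575019836426) 
tang rect ((529.7632446289062, 172.90731811523438), (42.89980697631836, 15.23888874053955), 69.98861694335938) pca [0.52974203 0.17272147] 69.07600139741811 [0.0154217  0.04241089] 309
collar [0.52973349 0.17182496] 0.049328985690494404 gaps [(np.float64(15.75), 31.0), (np.float64(196.75), 31.0)] 
housing ((528.70654296875, 172.10020446777344), (124.64830780029297, 123.737548828125), 15.948575019836426) 
tang rect ((529.7373046875, 172.8245391845703), (41.72091293334961, 14.305938720703125), 69.98947143554688) pca [0.52970402 0.17269317] 68.9374846906178 [0.01424269 0.04163407] 278
```

```bash
cat > goal.py <<'E'
import sys,numpy as np
from scipy.spatial.transform import Rotation as Ro
from station import sense
def goal(x,y,z,yaw):
    s=sense();R=np.array(s["ee_rot"]);a=np.radians(yaw);Y=np.array([np.cos(a),np.sin(a),0]);Z=np.array([0,0,-1.])
    G=np.c_[np.cross(Y,Z),Y,Z]
    print(s["time_s"],np.round(s["tcp_pos"],4),"yaw",np.degrees(np.arctan2(R[1,1],R[0,1])),"J",np.round(s["joints"],1),"F",np.round(s["wrist_force"],1),"M",np.round(s["moment"],2),"w",s["gripper_width"],s["gripper_force"])
    print(" rot",np.round(Ro.from_matrix(R.T@G).as_rotvec(),4),"shift cm",np.round(R.T@(np.array([x,y,z])-s["tcp_pos"])*100,2))
if __name__=="__main__":goal(*map(float,sys.argv[1:]))
E
python3 goal.py .33 -.36 .2 122
```

```text
0.1 [ 0.1404 -0.6084  0.2055] yaw 102.98424104968744 J [-62.2  22.1   0.4  -0.  -68.4 -14.8] F [1.3 0.3 0.5] M [ 0.01  0.01 -0.02] w 1.0001201627526635 0.0
 rot [ 2.000e-03  2.000e-04 -3.319e-01] shift cm [-24.06  19.95   0.59]
```

>>> {"name": "arm_command", "arguments": {"deltas": [[0, 0, -0.33, -24, 20, 0.5, -1], [0, 0, -0.33, -24, 20, 0.5, -1], [0, 0, -0.33, -24, 20, 0.5, -1], [0, 0, -0.33, -24, 20, 0.5, -1], [0, 0, -0.33, -24, 20, 0.5, -1], [0, 0, -0.33, -24, 20, 0.5, -1], [0, 0, -0.33, -24, 20, 0.5, -1], [0, 0, -0.33, -24, 20, 0.5, -1]]}}

```text
time_s: 0.77
tcp_pos: [0.3308, -0.357, 0.2013]
ee_rot: [[-0.848, -0.531, 0.0], [-0.531, 0.848, 0.001], [-0.001, 0.001, -1.0]]
wrist_force: [-0.2, 0.4, 0.3]
gripper_width: 1.002
gripper_force: 0.0
```

```bash
python3 goal.py .48 -.08 .2 141
```

```text
0.7667 [ 0.3308 -0.357   0.2013] yaw 122.05424680308047 J [-28.1   8.8 -18.8  -0.1 -62.5 -29.9] F [-0.2  0.4  0.3] M [ 0.   -0.03 -0.  ] w 1.0023106591106248 0.0
 rot [ 0.0005  0.0007 -0.3307] shift cm [-27.35  15.56   0.16]
```

>>> {"name": "arm_command", "arguments": {"deltas": [[0, 0, -0.33, -27.4, 15.6, 0, -1], [0, 0, -0.33, -27.4, 15.6, 0, -1], [0, 0, -0.33, -27.4, 15.6, 0, -1], [0, 0, -0.33, -27.4, 15.6, 0, -1], [0, 0, -0.33, -27.4, 15.6, 0, -1], [0, 0, -0.33, -27.4, 15.6, 0, -1], [0, 0, -0.33, -27.4, 15.6, 0, -1], [0, 0, -0.33, -27.4, 15.6, 0, -1]]}}

```text
time_s: 1.43
tcp_pos: [0.4809, -0.0797, 0.2014]
ee_rot: [[-0.63, -0.777, 0.001], [-0.777, 0.63, 0.0], [-0.001, -0.0, -1.0]]
wrist_force: [0.9, -0.5, 0.5]
gripper_width: 1.002
gripper_force: 0.0
```

```bash
python3 goal.py .5295 .1722 .15 159
```

```text
1.4333 [ 0.4809 -0.0797  0.2014] yaw 140.9713963514787 J [  9.7   8.8 -18.7  -0.  -62.4 -48.7] F [ 0.9 -0.5  0.5] M [ 0.02 -0.   -0.03] w 1.0020532317311155 0.0
 rot [-3.000e-04  6.000e-04 -3.147e-01] shift cm [-22.62  12.09   5.15]
```

>>> {"name": "arm_command", "arguments": {"deltas": [[0, 0, -0.315, -22.6, 12.1, 5.1, -1], [0, 0, -0.315, -22.6, 12.1, 5.1, -1], [0, 0, -0.315, -22.6, 12.1, 5.1, -1], [0, 0, -0.315, -22.6, 12.1, 5.1, -1], [0, 0, -0.315, -22.6, 12.1, 5.1, -1], [0, 0, -0.315, -22.6, 12.1, 5.1, -1], [0, 0, -0.315, -22.6, 12.1, 5.1, -1], [0, 0, -0.315, -22.6, 12.1, 5.1, -1]]}}

```text
time_s: 2.1
tcp_pos: [0.5284, 0.1712, 0.1489]
ee_rot: [[-0.357, -0.934, -0.002], [-0.934, 0.357, -0.001], [0.002, 0.002, -1.0]]
wrist_force: [-0.1, -0.4, 1.6]
gripper_width: 1.0
gripper_force: 0.0
```

```bash
python3 goal.py .5295 .1722 .07 159
python3 - <<'E'
from station import capture
import cv2,numpy as np
a=capture("scene")["pixels"][60:360,20:420];b=capture("top")["pixels"][100:400,60:460]
cv2.imwrite("pics/n1.png",np.hstack([a,b]))
E
```

```text
2.1 [0.5284 0.1712 0.1489] yaw 159.06961038660978 J [ 34.7  18.2 -14.2  -0.  -57.8 -55.6] F [-0.1 -0.4  1.6] M [-0.04  0.11 -0.05] w 0.9998801286679122 0.0
 rot [ 0.0016 -0.0018  0.0012] shift cm [-0.14 -0.08  7.89]
```

View pics/n1.png

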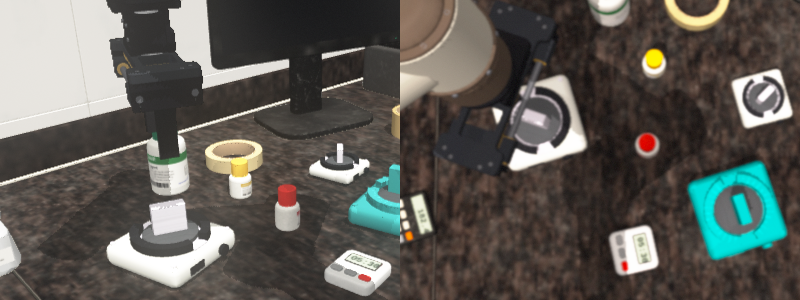

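The left panel shows the fingers at (165,150), above the tang at (168,210). The right panel shows the hand over the drive with nothing close by. I'll lower, then close.

>>> {"name": "arm_command", "arguments": {"deltas": [[0, 0, 0, -0.1, 0, 3, -1], [0, 0, 0, -0.1, 0, 5.5, -1], [0, 0, 0, -0.1, 0, 7, -1], [0, 0, 0, -0.1, 0, 7.8, -1], [0, 0, 0, -0.1, 0, 7.8, -1]]}}

```text
time_s: 2.62
tcp_pos: [0.5279, 0.1676, 0.0713]
ee_rot: [[-0.363, -0.932, -0.003], [-0.932, 0.363, -0.002], [0.003, 0.002, -1.0]]
wrist_force: [0.8, -0.5, 0.6]
gripper_width: 1.003
gripper_force: 0.0
```

```bash
python3 goal.py .5295 .1722 .07 159
python3 - <<'E'
from station import capture
import cv2,numpy as np
a=capture("scene")["pixels"][200:350,100:300];b=capture("top")["pixels"][150:300,100:300]
cv2.imwrite("pics/n2.png",cv2.resize(np.hstack([a,b]),None,fx=2,fy=2))
E
```

```text
2.6167 [0.5279 0.1676 0.0713] yaw 158.7359375647937 J [ 34.4  23.1 -19.6  -0.  -47.4 -55.6] F [ 0.8 -0.5  0.6] M [ 0.05  0.08 -0.07] w 1.0030783022385164 0.0
 rot [ 0.0022 -0.0028 -0.0046] shift cm [-0.49  0.02  0.13]
```

View pics/n2.png

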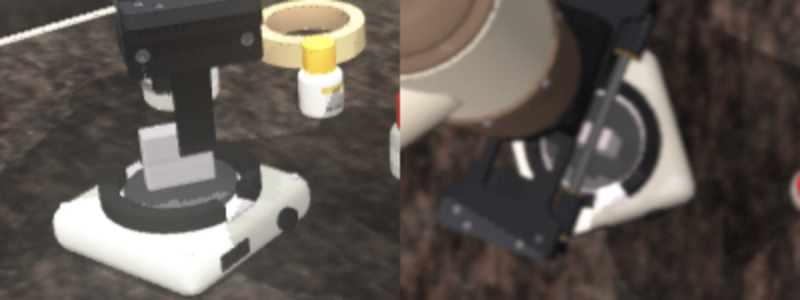

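The left panel shows the finger tip at about (197,155), right of the tang's middle at (177,160). I'll check that offset by projecting the points.

```bash
python3 goal.py .5295 .1722 .07 159
python3 - <<'E'
from station import capture,sense
from h import *
c=capture("scene");s=sense();R=np.array(s["ee_rot"]);p=np.array(s["tcp_pos"])
for w in(-.0435,.0435,-.058,.058):
    print(w,2*(proj(c,p+R@[0,w,.019])-[100,200]))
print("tang top centre", 2*(proj(c,[.5297,.1724,.082])-[100,200]), "ends",2*(proj(c,[[.5297+.022*np.cos(np.radians(69))*k,.1724+.022*np.sin(np.radians(69))*k,.082] for k in(-1,1)])-[100,200]))
# tang position by scene too
import pickle
print(ray(pickle.load(open("scene.pkl","rb")),[[120+187*145/400,250+50*100/383]],.082))
E
```

```text
2.7167 [0.5297 0.169  0.0736] yaw 158.80524337109313 J [ 34.4  23.  -19.4   0.  -47.5 -55.6] F [-0.1 -0.2 -0. ] M [0.04 0.06 0.  ] w 1.0019857156790657 0.0
 rot [-0.0011  0.0008 -0.0034] shift cm [-0.29  0.13  0.36]
-0.0435 [[172.62355672 131.37873939]]
0.0435 [[198.00447756 191.47370993]]
-0.058 [[168.82982001 122.39622465]]
0.058 [[202.7293821  202.66097145]]
tang top centre [[176.62069507 124.781036  ]] ends [[210.63255494 118.5475286 ]
 [141.98014466 131.12976636]]
[[0.52855993 0.17387279 0.082     ]]
```

Run:
```python
from station import capture
import cv2,numpy as np
a=capture("scene")["pixels"][195:315,140:240];b=capture("top")["pixels"][160:280,150:250]
o=np.hstack([cv2.resize(x,(400,480),interpolation=cv2.INTER_CUBIC) for x in(a,b)])
cv2.imwrite("pics/n3.png",cv2.LUT(o,(255*(np.arange(256)/255)**.5).astype(np.uint8)))
```

```text
(no output)
```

View pics/n3.png

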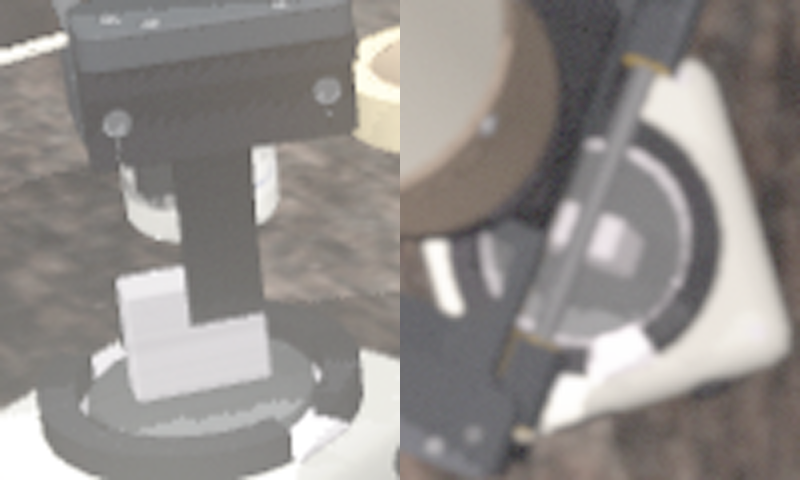

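The left panel shows the near finger's tip at crop (228,320), which is pixel (197,275). The projected tip was near row 295. I'll check the body's edge the same way, to tell a height error from a short finger.

Run:
```python
from station import capture,sense
from h import *
c=capture("scene");s=sense();R=np.array(s["ee_rot"]);p=np.array(s["tcp_pos"]);print(p)
print("body",[(a,b,np.round(4*(proj(c,p+R@[a,b,-.051])-[140,195])[0])) for a in(-.0375,.0375) for b in(-.095,.095)])
for w in(.0435,.0585):print("tip",w,[np.round(4*(proj(c,p+R@[a,w,.019])-[140,195])[0]) for a in(-.0095,.0095)])
Rc=cv2.Rodrigues(c["rvec"])[0];print("cam",-Rc.T@c["tvec"])
print("collar near",np.round(4*(proj(c,[[.478,.172,.046],[.5297,.1724,.044],[.53,.12,.046],[.582,.172,.046],[.53,.224,.046]])-[140,195])))
```

```text
[0.52976214 0.16989827 0.07389783]
body [(-0.0375, -0.095, array([25., 57.])), (-0.0375, 0.095, array([112., 299.])), (0.0375, -0.095, array([243.,  25.])), (0.0375, 0.095, array([378., 250.]))]
tip 0.0435 [array([205., 410.]), array([266., 398.])]
tip 0.0585 [array([214., 433.]), array([276., 421.])]
cam [-0.08970908  0.5094875   0.43283069]
collar near [[295. 426.]
 [206. 373.]
 [338. 314.]
 [124. 313.]
 [ 63. 424.]]
```

Run:
```python
from station import capture,sense
from h import *
c=capture("top");sc=capture("scene");s=sense();R=np.array(s["ee_rot"]);p=np.array(s["tcp_pos"])
mid=[150+192.5/4,160+198/4]
for h in(.05,.09,.12,.15):print(h,"rodmid",ray(c,[mid],h)[0,:2],"ends",ray(c,[[150+245/4,160+60/4],[150+140/4,160+335/4]],h)[:,:2].round(3).tolist())
for z in(.055,.065,.075,.085):print("tip",z,ray(sc,[[197,275]],z)[0], "in tool", R.T@(ray(sc,[[197,275]],z)[0]-p))
for h in(-.05,-.1,-.15):print(h,[np.round(4*(proj(c,p+R@[a,b,h])-[150,160])[0]+[400,0]) for a in(-.0375,.0375) for b in(-.095,.095)])
```

```text
0.05 rodmid [0.54442285 0.1674319 ] ends [[0.597, 0.147], [0.493, 0.187]]
0.09 rodmid [0.53667265 0.15921046] ends [[0.587, 0.14], [0.487, 0.178]]
0.12 rodmid [0.53086    0.15304439] ends [[0.579, 0.135], [0.483, 0.171]]
0.15 rodmid [0.52504735 0.14687831] ends [[0.572, 0.129], [0.479, 0.164]]
tip 0.055 [0.53755145 0.15765976 0.055     ] in tool [ 0.00850399 -0.01200667  0.01842879]
tip 0.065 [0.52094982 0.16697154 0.065     ] in tool [0.00579214 0.00682609 0.00841398]
tip 0.075 [0.50434819 0.17628333 0.075     ] in tool [ 0.00308029  0.02565885 -0.00160084]
tip 0.085 [0.48774656 0.18559511 0.085     ] in tool [ 0.00036844  0.04449161 -0.01161565]
-0.05 [array([541., -85.]), array([338., 424.]), array([741., -14.]), array([543., 498.])]
-0.1 [array([ 506., -131.]), array([288., 410.]), array([719., -56.]), array([507., 489.])]
-0.15 [array([ 467., -184.]), array([232., 394.]), array([ 695., -104.]), array([467., 479.])]
```

Measured across the open jaws, the near fingertip sits about 12 mm behind the TCP, not 19 mm ahead. Either the fingers swing and get longer as they close, or the hand sits high. A half close will tell, and it is safe here.

>>> {"name": "arm_command", "arguments": {"deltas": [[0, 0, 0, -0.2, 0, 0, 0], [0, 0, 0, -0.2, 0, 0, 0], [0, 0, 0, -0.2, 0, 0, 0], [0, 0, 0, -0.2, 0, 0, 0], [0, 0, 0, -0.2, 0, 0, 0]]}}

```text
time_s: 3.43
tcp_pos: [0.5297, 0.1716, 0.0725]
ee_rot: [[-0.361, -0.933, -0.0], [-0.933, 0.361, -0.0], [0.0, 0.0, -1.0]]
wrist_force: [-0.1, 0.9, 0.3]
gripper_width: 0.706
gripper_force: 0.0
```

```bash
python3 - <<'E'
from station import capture
import cv2,numpy as np
a=capture("scene")["pixels"][195:315,140:240];b=capture("top")["pixels"][160:280,150:250]
o=np.hstack([cv2.resize(x,(400,480),interpolation=cv2.INTER_CUBIC) for x in(a,b)])
cv2.imwrite("pics/n4.png",cv2.LUT(o,(255*(np.arange(256)/255)**.5).astype(np.uint8)))
E
python3 goal.py .5297 .1723 .07 159
```

```text
3.5333 [0.5297 0.1715 0.0725] yaw 158.85952241523555 J [ 34.6  23.2 -19.3   0.  -47.5 -55.8] F [1.4 0.7 0. ] M [0.05 0.06 0.04] w 0.6145421097465015 0.0
 rot [ 0.0001 -0.0001 -0.0025] shift cm [-0.07  0.03  0.25]
```

View pics/n4.png

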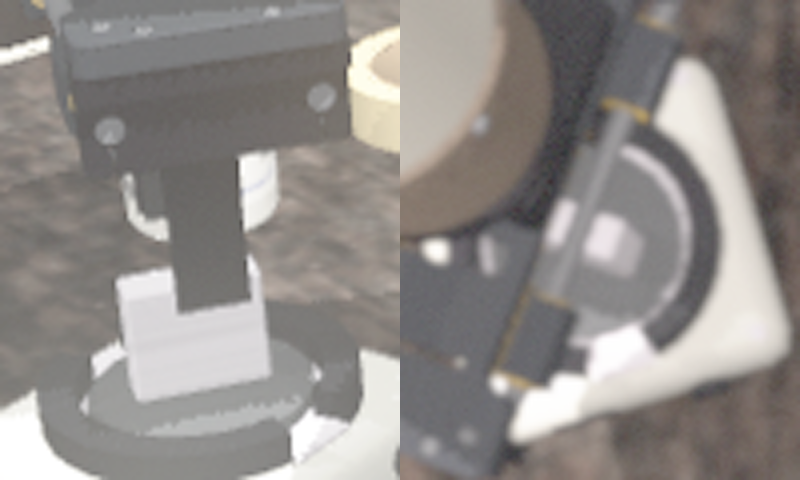

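The fingers slide straight and don't lengthen: the tip at crop (213,308) still looks about 23 mm higher than reported. I'll lower 1 cm, which is safe under both explanations, and measure the tip row numerically.

>>> {"name": "arm_command", "arguments": {"deltas": [[0, 0, 0, -0.1, 0, 0.5, 0], [0, 0, 0, -0.1, 0, 1, 0], [0, 0, 0, -0.1, 0, 1, 0], [0, 0, 0, -0.1, 0, 1, 0]]}}

```text
time_s: 3.87
tcp_pos: [0.5297, 0.1722, 0.0619]
ee_rot: [[-0.361, -0.933, -0.001], [-0.933, 0.361, -0.001], [0.001, 0.001, -1.0]]
wrist_force: [-0.8, -0.3, 0.6]
gripper_width: 0.507
gripper_force: 0.0
```

```bash
cat > tip.py <<'E'
from station import capture,sense
from h import *
import sys
c=capture("scene");s=sense();R=np.array(s["ee_rot"]);p=np.array(s["tcp_pos"]);w=s["gripper_width"]*.0435
g=c["pixels"].max(2).astype(int)
print("w",w,"p",p.round(4),"F",np.round(s["wrist_force"],1))
for u in(188,191,194,197,200):
    col=g[240:305,u];d=np.diff(col);v=240+int(np.argmax(d))+1
    # ray meets finger's inner plane (tool y = w)
    o=ray(c,[[u,v]],.0)[0];q=ray(c,[[u,v]],.1)[0];A=R.T@(o-p);B=R.T@(q-p)
    k=(w-A[1])/(B[1]-A[1]);print(u,v,d.max(),"tool",(A+k*(B-A)).round(4),"z",(o+k*(q-o))[2].round(4))
E
python3 tip.py; python3 goal.py .5297 .1723 .06 159
```

```text
w 0.021808593800472294 p [0.53   0.1724 0.0622] F [ 0.4 -0.7  1.1]
188 278 69 tool [-0.0055  0.0218 -0.0091] z 0.0713
191 277 77 tool [-0.0016  0.0218 -0.0097] z 0.0719
194 276 57 tool [ 0.0022  0.0218 -0.0103] z 0.0725
197 276 79 tool [ 0.0059  0.0218 -0.0095] z 0.0717
200 243 107 tool [ 0.0142  0.0218 -0.054 ] z 0.1162
3.9167 [0.53   0.1724 0.0622] yaw 158.8622230076704 J [ 34.7  24.  -19.8   0.  -46.2 -55.8] F [ 0.4 -0.7  1.1] M [ 0.06  0.08 -0.  ] w 0.5013469839189033 0.0
 rot [ 0.0004 -0.0006 -0.0024] shift cm [0.01 0.02 0.22]
```

>>> {"name": "arm_command", "arguments": {"deltas": [[0, 0, 0, 0, 0, 0.3, 0], [0, 0, 0, 0, 0, 0.6, 0], [0, 0, 0, 0, 0, 0.6, 0]]}}

```text
time_s: 4.17
tcp_pos: [0.5296, 0.1722, 0.0559]
ee_rot: [[-0.361, -0.933, -0.001], [-0.933, 0.361, -0.001], [0.001, 0.001, -1.0]]
wrist_force: [0.5, -0.4, 0.2]
gripper_width: 0.502
gripper_force: 0.0
```

>>> {"name": "arm_command", "arguments": {"deltas": [[0, 0, 0, 0, 0, 0.4, 0], [0, 0, 0, 0, 0, 0.8, 0], [0, 0, 0, 0, 0, 0.8, 0]]}}

```text
time_s: 4.42
tcp_pos: [0.5294, 0.1721, 0.0476]
ee_rot: [[-0.361, -0.933, -0.002], [-0.933, 0.361, -0.001], [0.001, 0.001, -1.0]]
wrist_force: [0.5, -0.3, -0.2]
gripper_width: 0.497
gripper_force: 0.0
```

```bash
python3 tip.py; python3 goal.py .5297 .1723 .046 159;python3 - <<'E'
from station import capture
import cv2,numpy as np
a=capture("scene")["pixels"][195:315,140:240];b=capture("top")["pixels"][160:280,150:250]
o=np.hstack([cv2.resize(x,(400,480),interpolation=cv2.INTER_CUBIC) for x in(a,b)])
cv2.imwrite("pics/n5.png",cv2.LUT(o,(255*(np.arange(256)/255)**.5).astype(np.uint8)))
E
```

```text
w 0.021765420711073756 p [0.5297 0.1722 0.0479] F [-0.5 -0.1 -0.5]
188 288 78 tool [-0.0072  0.0218 -0.0094] z 0.0574
191 287 57 tool [-0.0034  0.0218 -0.01  ] z 0.058
194 287 72 tool [ 0.0003  0.0218 -0.0092] z 0.0571
197 286 66 tool [ 0.0042  0.0218 -0.0098] z 0.0577
200 285 57 tool [ 0.0081  0.0218 -0.0104] z 0.0583
4.4667 [0.5297 0.1722 0.0479] yaw 158.84884242984128 J [ 34.7  25.1 -20.6  -0.  -44.4 -55.8] F [-0.5 -0.1 -0.5] M [ 0.03  0.06 -0.04] w 0.5003544991051438 0.0
 rot [ 0.0008 -0.0011 -0.0026] shift cm [-0.01  0.    0.19]
```

View pics/n5.png

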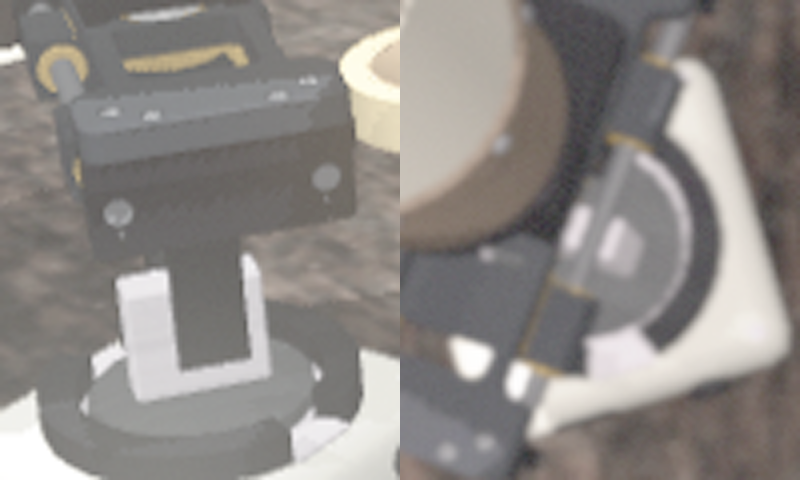

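The near finger now covers the middle of the tang's flat, from crop (175,260) to (245,370), with its tip clear of the hub plate. Closing.

>>> {"name": "arm_command", "arguments": {"deltas": [[0, 0, 0, 0, 0, 0, 1], [0, 0, 0, 0, 0, 0, 1], [0, 0, 0, 0, 0, 0, 1], [0, 0, 0, 0, 0, 0, 1], [0, 0, 0, 0, 0, 0, 1], [0, 0, 0, 0, 0, 0, 1], [0, 0, 0, 0, 0, 0, 1], [0, 0, 0, 0, 0, 0, 1]]}}

```text
time_s: 5.23
tcp_pos: [0.5303, 0.1724, 0.0486]
ee_rot: [[-0.361, -0.933, 0.0], [-0.933, 0.361, 0.0], [-0.0, -0.0, -1.0]]
wrist_force: [0.2, -1.1, -0.4]
gripper_width: 0.185
gripper_force: 30.0
```

```bash
python3 goal.py .5297 .1723 .048 106.1
```

```text
5.2333 [0.5303 0.1724 0.0486] yaw 158.86165689579883 J [ 34.7  25.  -20.6   0.  -44.4 -55.8] F [ 0.2 -1.1 -0.4] M [-0.13 -0.16 -0.04] w 0.1847739182646892 29.97079700231552
 rot [-2.000e-04  3.000e-04  9.209e-01] shift cm [0.03 0.05 0.06]
```

Gripped at 16 mm, which matches the tang's thickness. Turning clockwise in two calls.

>>> {"name": "arm_command", "arguments": {"deltas": [[0, 0, 0.05, 0, 0, 0, 1], [0, 0, 0.12, 0, 0, 0, 1], [0, 0, 0.19, 0, 0, 0, 1], [0, 0, 0.26, 0, 0, 0, 1], [0, 0, 0.33, 0, 0, 0, 1], [0, 0, 0.4, 0, 0, 0, 1], [0, 0, 0.46, 0, 0, 0, 1], [0, 0, 0.46, 0, 0, 0, 1]]}}

```text
time_s: 5.9
tcp_pos: [0.5299, 0.1727, 0.0486]
ee_rot: [[-0.738, -0.675, -0.0], [-0.675, 0.738, 0.0], [-0.0, 0.0, -1.0]]
wrist_force: [-0.5, 0.7, 1.7]
gripper_width: 0.179
gripper_force: 30.0
```

>>> {"name": "arm_command", "arguments": {"deltas": [[0, 0, 0.06, 0, 0, 0, 1], [0, 0, 0.13, 0, 0, 0, 1], [0, 0, 0.2, 0, 0, 0, 1], [0, 0, 0.27, 0, 0, 0, 1], [0, 0, 0.34, 0, 0, 0, 1], [0, 0, 0.41, 0, 0, 0, 1], [0, 0, 0.46, 0, 0, 0, 1], [0, 0, 0.46, 0, 0, 0, 1]]}}

```text
time_s: 6.57
tcp_pos: [0.5297, 0.173, 0.0486]
ee_rot: [[-0.96, -0.279, -0.0], [-0.279, 0.96, 0.001], [0.0, 0.001, -1.0]]
wrist_force: [-2.3, 1.8, 2.3]
gripper_width: 0.182
gripper_force: 30.0
```

```bash
python3 goal.py .5297 .1723 .048 106.1
```

```text
6.5667 [0.5297 0.173  0.0486] yaw 106.17704101544972 J [ 3.470e+01  2.500e+01 -2.060e+01 -1.000e-01 -4.440e+01 -1.085e+02] F [-2.3  1.8  2.3] M [ 0.91  0.74 -0.09] w 0.18154726161487422 29.977980852127075
 rot [ 0.0008 -0.0001  0.0013] shift cm [ 0.02 -0.07  0.06]
```

Now open, rise straight up, and move clear to look.

>>> {"name": "arm_command", "arguments": {"deltas": [[0, 0, 0, 0, 0, 0, -0.3], [0, 0, 0, 0, 0, 0, -0.3], [0, 0, 0, 0, 0, 0, -0.3], [0, 0, 0, 0, 0, 0, -0.3], [0, 0, 0, 0, 0, 0, -0.3], [0, 0, 0, 0, 0, 0, -0.3], [0, 0, 0, 0, 0, 0, -0.3], [0, 0, 0, 0, 0, 0, -0.3]]}}

```text
time_s: 7.23
tcp_pos: [0.5301, 0.1724, 0.0485]
ee_rot: [[-0.961, -0.278, 0.0], [-0.278, 0.961, 0.0], [-0.0, 0.0, -1.0]]
wrist_force: [-0.3, -1.2, 0.7]
gripper_width: 0.63
gripper_force: 0.0
```

>>> {"name": "arm_command", "arguments": {"deltas": [[0, 0, 0, 0, 0, -2, -0.3], [0, 0, 0, 0, 0, -5, -0.3], [0, 0, 0, 0, 0, -9, -0.3], [0, 0, 0, 0, 0, -13, -0.3], [0, 0, 0, 0, 0, -15, -0.3], [0, 0, 0, 0, 0, -15, -0.3]]}}

```text
time_s: 7.73
tcp_pos: [0.5331, 0.1738, 0.2049]
ee_rot: [[-0.96, -0.279, 0.011], [-0.279, 0.96, 0.005], [-0.012, 0.002, -1.0]]
wrist_force: [0.6, -0.3, -0.1]
gripper_width: 0.651
gripper_force: 0.0
```

```bash
python3 goal.py .44 -.1 .2 106.1
```

```text
7.7333 [0.5331 0.1738 0.2049] yaw 106.20021450983366 J [ 3.470e+01  1.550e+01 -9.500e+00  1.000e-01 -6.440e+01 -1.085e+02] F [ 0.6 -0.3 -0.1] M [ 0.01 -0.04  0.05] w 0.6511982137473775 0.0
 rot [0.0021 0.0121 0.0017] shift cm [ 16.58 -23.7    0.24]
```

>>> {"name": "arm_command", "arguments": {"deltas": [[0, 0, 0, 16.5, -23.5, 0, -0.3], [0, 0, 0, 16.5, -23.5, 0, -0.3], [0, 0, 0, 16.5, -23.5, 0, -0.3], [0, 0, 0, 16.5, -23.5, 0, -0.3], [0, 0, 0, 16.5, -23.5, 0, -0.3], [0, 0, 0, 16.5, -23.5, 0, -0.3], [0, 0, 0, 16.5, -23.5, 0, -0.3], [0, 0, 0, 16.5, -23.5, 0, -0.3]]}}

```text
time_s: 8.4
tcp_pos: [0.4336, -0.1032, 0.1978]
ee_rot: [[-0.962, -0.272, -0.003], [-0.272, 0.962, -0.0], [0.003, 0.0, -1.0]]
wrist_force: [-0.4, 0.2, -0.2]
gripper_width: 0.648
gripper_force: 0.0
```

Run:
```python
from station import capture
from meas import *
c=capture("top")
a=capture("scene")["pixels"][195:315,140:240];b=c["pixels"][160:280,140:260]
cv2.imwrite("pics/n6.png",np.hstack([cv2.resize(x,(400,400),interpolation=cv2.INTER_CUBIC) for x in(a,b)]))
for t in(215,230,245):meas(c,(.53,.172),thr=t)
```

```text
Traceback (most recent call last):
  File "meas.py", line 32, in meas
    hc=max(cv2.findContours(m,0,1)[0],key=cv2.contourArea)[:,0]
       ~~~^^^^^^^^^^^^^^^^^^^^^^^^^^^^^^^^^^^^^^^^^^^^^^^^
ValueError: max() iterable argument is empty
```

View pics/n6.png

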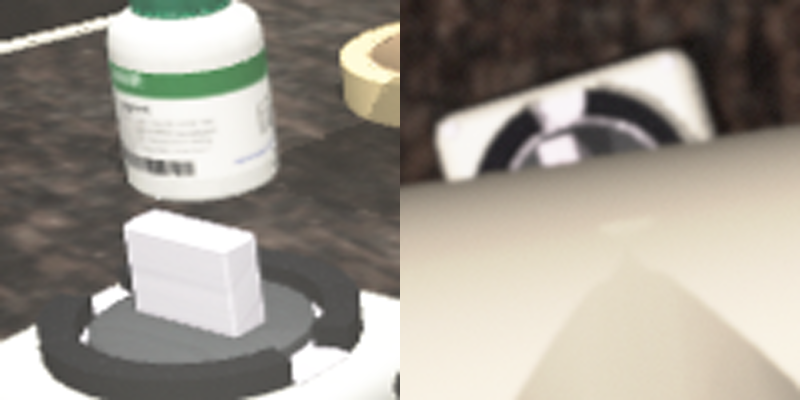

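The scene panel shows the tang pointing along the slot, but the arm hides the top view. I'll move further off and measure.

>>> {"name": "arm_command", "arguments": {"deltas": [[0, 0, 0, 15, -22, 0, -0.3], [0, 0, 0, 15, -22, 0, -0.3], [0, 0, 0, 15, -22, 0, -0.3], [0, 0, 0, 15, -22, 0, -0.3], [0, 0, 0, 15, -22, 0, -0.3], [0, 0, 0, 15, -22, 0, -0.3], [0, 0, 0, 15, -22, 0, -0.3], [0, 0, 0, 15, -22, 0, -0.3]]}}

```text
time_s: 9.17
tcp_pos: [0.3539, -0.3542, 0.1976]
ee_rot: [[-0.961, -0.275, -0.001], [-0.275, 0.961, 0.0], [0.001, 0.001, -1.0]]
wrist_force: [0.7, 0.2, -0.3]
gripper_width: 0.646
gripper_force: 0.0
```

Run:
```python
from station import capture
from meas import *
c=capture("top")
import pickle;pickle.dump(c,open("top2.pkl","wb"))
for t in(215,230,245):meas(c,(.53,.172),thr=t)
```

```text
collar [0.53509092 0.18230565] 0.052392165070751354 gaps [(np.float64(205.75), 27.0), (np.float64(289.75), 35.0), (np.float64(60.25), 150.0)] 
housing ((528.6812133789062, 172.182861328125), (124.59911346435547, 123.6077651977539), 15.918204307556152) 
tang rect ((530.778564453125, 173.0089569091797), (45.01393508911133, 16.187108993530273), 16.74679946899414) pca [0.53044539 0.17311946] 16.117204120927198 [0.01614649 0.04279105] 323
collar [0.53509092 0.18230565] 0.052392165070751354 gaps [(np.float64(205.75), 27.0), (np.float64(289.75), 35.0), (np.float64(60.25), 150.0)] 
housing ((528.6812133789062, 172.182861328125), (124.59911346435547, 123.6077651977539), 15.918204307556152) 
tang rect ((529.9066162109375, 172.71072387695312), (43.1982421875, 15.056114196777344), 16.52018928527832) pca [0.53011823 0.17292531] 15.913420291635305 [0.01496075 0.04214683] 297
collar [0.53509092 0.18230565] 0.052392165070751354 gaps [(np.float64(205.75), 27.0), (np.float64(289.75), 35.0), (np.float64(60.25), 150.0)] 
housing ((528.6812133789062, 172.182861328125), (124.59911346435547, 123.6077651977539), 15.918204307556152) 
tang rect ((529.974609375, 172.72328186035156), (41.417930603027344, 13.690369606018066), 16.514509201049805) pca [0.53017118 0.17287304] 16.130744178061974 [0.01364011 0.04091293] 263
```

The tang lies at 16.1–16.5°, against 15.9° for the housing and 16.2° for the slot gaps. It is aligned and the arm is clear, so I'm handing in.

```bash
python3 -c "
from station import finish_job
print(finish_job())"
```

```text
the job is handed in; nothing more can be done
None
```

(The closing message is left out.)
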